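# Set up the comb binder and hold its hooks spread

### The arm

A 6-joint arm with a two-finger parallel gripper is mounted at the origin on a cart in front of the work surface, level with it; the furniture and walls round the work are solid. World frame = base frame: x ahead of the robot, y to its left, z up, the work surface at z = 0. Lengths are in m, angles in rad, forces in N, time in s.
With the tool pointing down it reaches from about 0.35 to 0.975 m from the base axis. Payload 7.1 kg.
Tool frame: the origin (TCP) lies at the very end of the fingers, on their centre line; the grasp point (between the pads) lies 19 mm behind it (bot.grasp_offset is the distance from the TCP to the grasp point, in m); x points along the fingers, y is the direction in which the jaws open and shut, and the axes are right-handed (so a half turn about x gives the same grasp; the last joint's range is limited). The gripper opens to 88 mm and grips with 3 to 60 N. Pads are 20 mm wide; open, the fingers measure 115 mm over their backs; the gripper's body (75 mm by 178 mm) begins 61 mm behind the grasp point.
Start: joints at [1.32, 0.423, 1.63, -0, 1.089, -0.019], TCP at [0.144, 0.608, 0.197] pointing down, gripper open.
Joint ranges: [-3, 3], [-0.9, 2.11], [0.09, 2.58], [-1.31, 4.45], [0.11, 2.69], [-2.54, 2.54]. Speed limits (rad/s): [2.39, 2.39, 3.01, 3.14, 3.14, 3.14].

### API

Orientations are given as a rotation vector (axis times angle).
In Python, from rig import bot gives the robot as it stands. The module is installed in compiled form; this text tells all that it offers.
- The arm moves only by the tool play_rows, never from a script. Its argument "rows" is a list of rows, each a list of 7 numbers: the turn, a rotation vector about the tool's x, y, z as a fraction of full scale, then the shift along the tool's x, y, z as a fraction of full scale, then the opening, from 0 (shut) to 1 (fully open). In form: [[ax, ay, az, tx, ty, tz, hand], ...]. A call has 1 to 12 rows; each row is the pose to reach, as a shift and turn from the pose commanded when the call began, along the tool's axes at that moment; what a row does not reach only later rows make up. Full scale, the value 1, is 40 cm for a shift and 45 degrees for a turn. A row lasts 1/8 s, in which the tool goes at most 62.5 mm and 10.7 degrees, less where a joint would pass 70% of its speed; a pose out of reach is approached as far as the arm can. A call with a number of a shift or a turn outside -1 to 1 is refused whole. A call with a gripper value outside its range is refused whole. The fingers move at their own pace and stop on an object; the grip force is fixed at half the most. Time passes only in rows, so rows that repeat a pose let the fingers close. It gives the time, the measured TCP pose, the force and the opening at its end, in the units of the state.
- bot.sense(): the state, without advancing time (a new reading comes with each control period).
- bot.grab_frame(name): name is "scene" or "top"; returns the picture (400x640x3 uint8, red, green, blue); there is no depth.
- bot.get_calibration(name): a dict with "K" (3x3 intrinsics, pixels), "world_from_camera" (4x4, takes a point from camera to world coordinates). Camera axes: x right, y down, z forward; pixel columns grow to the right and rows downward; lengths in m; the calibration is good to about 2 mm. A picture is of the moment at which its call begins. get_calibration takes no time and is no camera call.
- bot.hand_in(): hands the job in, once; it reports no verdict.
The state is a dict: "time": time; "joint_pos": joint angles; "qvel": joint speeds; "joint_efforts": joint torques, N m; "eef_pos": TCP position; "tcp_rot": TCP orientation; "force": force on the tool from outside, world axes, zero at the start; "moment": the same for the moment, N m; "gripper_width": finger opening in m.
Only numpy, scipy, OpenCV 4.12 (cv2) and the standard library are available. Lean on these libraries where they do the work, as an engineer would, in place of code of your own. Each camera call takes 0.05 s, during which the arm holds its last target.

### The job

Get the desktop comb binder ready so I can hang a comb on it: first pull its page tray all the way out to its stop, then press the spring lever on its right side down past the first two clicks into the third notch, but not on to the fourth, so that the hooks spread. The lever springs back up if let go, so finish while still holding it down in the third notch, with the tray left fully out and the other things on the desk left where they are.

Things in the scene. Friction and masses are not known exactly. Their poses are not given: they have to be found in the camera images.
- binder: grey desktop comb binding machine, 240 deep (x) x 260 wide (y) mm, does not move. Origin: centre of its underside, on the desk; +x points to its back, +y to its left seen from the front, z up. Front deck 59 mm high; the head, 143 mm high, stands on the back part from x = +30 mm; cheek plate with the lever pivot and detent tower (192 mm high, x = -10 to +50 mm) on its right (-y) side. Lever pivot at (10, -155, 110) mm
- tray (a joint): page tray in the base of the binder: 0 = shut, 0.100 m = fully out at its stop; slides along the binder's -x (towards the front). Starts shut or up to 30 mm out; friction about 1.5 N, it stays where it is left
- tray_pull (a point): centre of the top end of the tray's aluminium pull, 69 mm above the desk: an upright post 14 (x) x 20 (y) mm, 52 mm tall (17 to 69 mm above the desk), 28 mm of free room between it and the tray front; its axes are the binder's. A 20 mm wide stem, 17 to 31 mm above the desk, joins it to the tray front. Pinch it across y from above, or hook it from behind above the stem
- lever (a joint): angle of the black-padded spring lever on the binder's right side, rad: 0 = up at rest, grows as the pad is pressed down; clicks into notches at 0.2 (first), 0.4 (second), 0.6 (third), 0.8 (fourth, also the end of travel), with ridges half way between them. The spring always pushes it back up: about 3 N at the pad near the top, 5.5 N at the third notch, and up to 2 N more to climb out of each notch
- lever_pad (a point): centre of the upper face of the lever's black pad, 36 mm (along the lever) x 62 mm (along y) x 14 mm thick, moves with the lever. It lies 150 mm along the lever and 7 mm above the lever line, at binder y = -163 mm. The lever points to the front (-x), 0.4 rad above level at rest, level at 0.4, 0.2 rad below level in the third notch: the pad face is then about 87 mm above the desk (175 mm at rest)
- tape_dispenser: black weighted tape dispenser, 144 long x 35 wide x 72 mm high, standing close left of the binder; leave it alone. Origin: centre of its underside
- mug: white mug, 83 mm across, 94 mm high, standing right of the binder behind the lever's pad; leave it alone. Origin: centre of its underside
- notebook: pale clothbound notebook 168x230x24 mm lying to the left; leave it alone. Origin: centre of its underside
- index_cards: banded pack of index cards 78x127x22 mm lying to the right, in front; leave it alone. Origin: centre of its underside
- magnifier: magnifying glass 174x79x14 mm lying to the left, in front; leave it alone. Origin: centre of its underside

How it is judged:
On the way, in this order (a step that is already met when the one before it is completed fails the run):
1. the tray is out at its stop while the lever is still up (value of joint tray above 0.094 m and value of joint lever below 0.1 rad), for 0.2 s.
2. the lever is pressed down into the third notch (value of joint lever between 0.52 and 0.68 rad), for 0.3 s.
At the end, for the whole second after the job is handed in: The tray is out to within 8 mm of its stop, and the robot itself holds the lever down in the third notch (0.52 to 0.68 rad) with more than 1.5 N, through the last second (all of step 2 and value of joint tray above 0.092 m and contact force between any of the fingers, the arm and lever above 1.5 N); the arm keeps its last pose, push and grip.
It fails at once if the lever is pressed on over the ridge to the fourth notch (beyond 0.74 rad) (value of joint lever above 0.74 rad).
It fails at once if a bystander is moved more than 30 mm (distance of any of tape_dispenser, mug, notebook, index_cards, magnifier from where it was at the start of the episode above 0.03 m).
It also fails if it takes over 42 s, if anything falls off the work surface, if the arm or the gripper's body presses on something with over 40 N, if the wrist force passes 120 N, or if a joint passes its speed limit or range.

## Working session

There is one attempt and no reset: what is moved stays moved. The work goes in short steps, Python scripts to look and compute and a tool call to move; the robot and the scene stay as the last step left them, time stands still between calls to the robot, and variables do not carry over. Pictures are saved under pics/ and viewed, and the job is handed in when it is done.

Besides the shell and the picture viewer there is one more tool, called after "Call:" as name([rows], argument=value, ...), one row to a line, values as JSON. play_rows: Moves the arm, as the interface text tells. Its arguments: {"type":"object","properties":{"rows":{"type":"array"}},"required":["rows"]}

```bash
mkdir -p pics; python3 - <<'E'
from rig import bot
import cv2,numpy as np
print(bot.sense())
for n in("scene","top"):
    f=bot.grab_frame(n); cv2.imwrite(f"pics/{n}0.png",f[:,:,::-1]); c=bot.get_calibration(n); print(n,c)
print(bot.grasp_offset)
E
```

```text
{'time': 0.0, 'joint_pos': array([ 1.32001132e+00,  4.23812100e-01,  1.63070343e+00, -2.53755416e-05,
        1.08858053e+00, -1.89781299e-02]), 'qvel': array([-0.00033188,  0.00057281,  0.00113423, -0.00028129,  0.00042125,
        0.00033522]), 'joint_efforts': array([-1.27664996e-03, -5.44613957e+01, -2.73658043e+01,  6.43929234e-02,
        2.28743203e-02, -8.66793152e-05]), 'eef_pos': array([0.14340596, 0.6077114 , 0.19641439]), 'tcp_rot': array([ 0.1808077 ,  1.56330461, -0.18315691]), 'force': array([-0.1582388 , -0.65842877,  0.93432557]), 'moment': array([-0.0313321 ,  0.03253556, -0.00094084]), 'gripper_width': 0.08811566865458416}
scene {'K': array([[407.27324956,   0.        , 321.30796696],
       [  0.        , 407.27324956, 197.68966015],
       [  0.        ,   0.        ,   1.        ]]), 'world_from_camera': array([[ 0.625388  , -0.51177149,  0.58904991, -0.15637194],
       [-0.78028874, -0.40408139,  0.47735492, -0.51214041],
       [-0.00627252, -0.75816105, -0.65203718,  0.92348523],
       [ 0.        ,  0.        ,  0.        ,  1.        ]])}
top {'K': array([[384.01575776,   0.        , 317.43044859],
       [  0.        , 384.01575776, 202.25342662],
       [  0.        ,   0.        ,   1.        ]]), 'world_from_camera': array([[ 0.02324691, -0.98437606,  0.17453757,  0.38538906],
       [-0.99972695, -0.02330307,  0.00172786,  0.05304751],
       [ 0.0023664 , -0.17453008, -0.984649  ,  1.20304448],
       [ 0.        ,  0.        ,  0.        ,  1.        ]])}
0.0187
```

View pics/scene0.png

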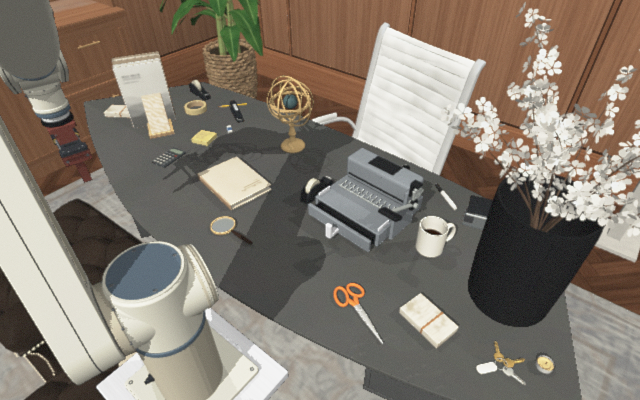

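View pics/top0.png

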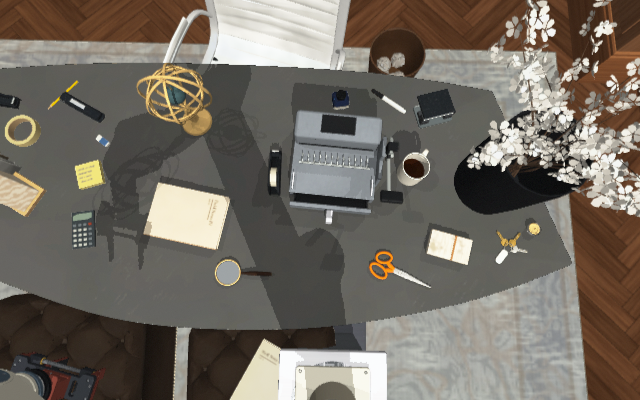

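```bash
python3 - <<'E'
import cv2
a=cv2.imread("pics/top0.png")[90:240,255:455]; cv2.imwrite("pics/topz.png",cv2.resize(a,None,fx=4,fy=4,interpolation=2))
a=cv2.imread("pics/scene0.png")[140:270,290:470]; cv2.imwrite("pics/scenez.png",cv2.resize(a,None,fx=4.4,fy=4.4,interpolation=2))
E
```

```text
(no output)
```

View pics/topz.png

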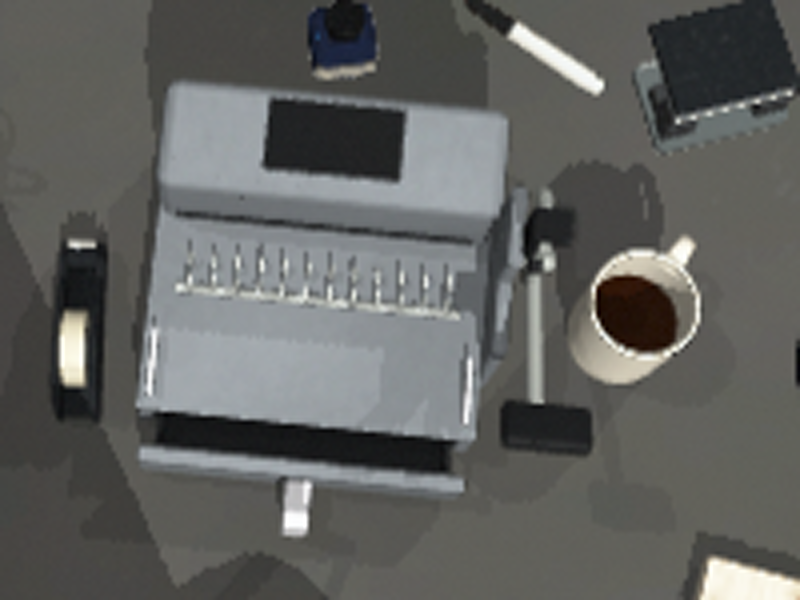

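View pics/scenez.png

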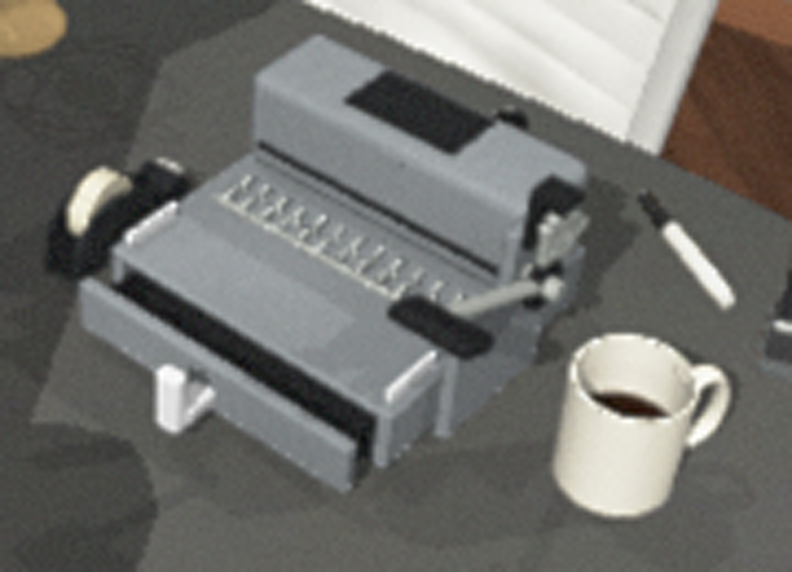

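```bash
cat > h.py <<'E'
from rig import bot
import numpy as np
C={n:bot.get_calibration(n) for n in("scene","top")}
def ray(n,p):
    c=C[n];d=np.linalg.inv(c["K"])@[p[0],p[1],1];T=c["world_from_camera"];return T[:3,3],T[:3,:3]@d
def plane(n,p,z):
    o,d=ray(n,p);return o+d*(z-o[2])/d[2]
def tri(a,b):
    o1,d1=ray("scene",a);o2,d2=ray("top",b);d1=d1/np.linalg.norm(d1);d2=d2/np.linalg.norm(d2)
    s=np.linalg.lstsq(np.c_[d1,-d2],o2-o1,rcond=None)[0];p=o1+d1*s[0];q=o2+d2*s[1];return (p+q)/2,np.linalg.norm(p-q)
def proj(n,P):
    c=C[n];T=c["world_from_camera"];q=c["K"]@(T[:3,:3].T@(np.array(P)-T[:3,3]));return q[:2]/q[2]
tz=lambda u,v:(255+u/4-.375,90+v/4-.375)
sz=lambda u,v:(290+u/4.4-.4,140+v/4.4-.4)
E
cat > a.py <<'E'
from h import *
np.set_printoptions(precision=4,suppress=True)
L=plane("top",tz(138,410),.059);R=plane("top",tz(472,440),.059)
print("deck front",L,R,np.linalg.norm(L-R))
f=(L-R)[:2];print("yaw from deck",np.arctan2(f[1],f[0])-np.pi/2)
L2=plane("scene",sz(113,252),.059);R2=plane("scene",sz(382,412),.059);print(L2,R2,np.linalg.norm(L2-R2))
for a,b in(((168,84),(508,114)),):
    L=plane("top",tz(*a),.143);R=plane("top",tz(*b),.143);f=(L-R)[:2];print("head back",L,R,np.linalg.norm(f),np.arctan2(f[1],f[0])-np.pi/2)
print("post",plane("top",tz(296,522),.069),plane("scene",sz(172,374),.069),tri(sz(172,374),tz(296,520)))
print("pad",plane("top",tz(548,425),.175),plane("scene",sz(442,322),.175),tri(sz(442,322),tz(548,425)))
print("mug rim", plane("top",tz(648,304),.094))
print("tray front top", plane("top",tz(138,462),.05),plane("top",tz(464,492),.05))
E
python3 a.py
```

```text
deck front [0.6174 0.1418 0.059 ] [ 0.6002 -0.112   0.059 ] 0.25433471792652296
yaw from deck -0.06757325684213145
[0.6156 0.1387 0.059 ] [ 0.5998 -0.1076  0.059 ] 0.2468251696890711
head back [0.8441 0.1221 0.143 ] [ 0.827  -0.1266  0.143 ] 0.24926977500386566 -0.06895885027694026
post [0.5332 0.0205 0.069 ] [0.533 0.019 0.069] (array([0.535 , 0.0205, 0.0666]), np.float64(7.959343722383545e-05))
pad [ 0.5901 -0.1471  0.175 ] [ 0.586  -0.1488  0.175 ] (array([ 0.5904, -0.1473,  0.1712]), np.float64(0.0012924043582537956))
mug rim [ 0.7    -0.2385  0.094 ]
tray front top [0.5789 0.141  0.05  ] [ 0.5616 -0.1071  0.05  ]
```

```bash
cat >> h.py <<'E'
from scipy.spatial.transform import Rotation as Ro
yaw=-0.068; O=np.array([.723,.007,0]); xb=np.array([np.cos(yaw),np.sin(yaw),0]); yb=np.array([-np.sin(yaw),np.cos(yaw),0])
def B(x,y,z): return O+x*xb+y*yb+np.array([0,0,z])
def down(s=1): return Ro.from_matrix(np.c_[[0,0,-1],s*yb,np.cross([0,0,-1],s*yb)])
def row(p,R):
    s=bot.sense();R0=Ro.from_rotvec(s["tcp_rot"])
    return np.round(np.r_[(R0.inv()*R).as_rotvec()/(np.pi/4),R0.inv().apply(np.array(p)-s["eef_pos"])/.4],3)
E
python3 - <<'E'
from h import *
R0=Ro.from_rotvec(bot.sense()["tcp_rot"]);print(R0.as_matrix().round(3))
for s in(1,-1):
    print(row([.534,.02,.15],down(s)))
print(row([.534-.1,.02,.05],down()))
E
```

```text
[[-0.     0.23   0.973]
 [-0.001  0.973 -0.23 ]
 [-1.    -0.001 -0.   ]]
[-0.209 -0.     0.002  0.118 -1.206  1.288]
[ 3.791e+00  3.000e-03  0.000e+00  1.180e-01 -1.206e+00  1.288e+00]
[-0.209 -0.     0.002  0.368 -1.263  1.045]
```

Call:
play_rows([
  [-0.2,0,0,0,-0.6,0.64,1],
  [-0.2,0,0,0,-0.6,0.64,1],
  [-0.2,0,0,0,-0.6,0.64,1],
  [-0.2,0,0,0,-0.6,0.64,1],
  [-0.2,0,0,0,-0.6,0.64,1],
  [-0.2,0,0,0,-0.6,0.64,1],
  [-0.2,0,0,0,-0.6,0.64,1],
  [-0.2,0,0,0,-0.6,0.64,1],
])

```text
time: 1.1
eef_pos: [0.3374, 0.3162, 0.1971]
tcp_rot: [0.059, 1.57, -0.059]
force: [-0.3, 0.2, 0.3]
gripper_width: 0.088
```

```bash
python3 -c "
from h import *
print(row([.534,.02,.15],down()),bot.sense())"
```

```text
[-0.009 -0.    -0.     0.118 -0.701  0.546] {'time': 1.1, 'joint_pos': array([ 7.26886950e-01,  1.82486346e-01,  1.97748129e+00,  3.59694638e-04,
        9.81664583e-01, -7.68740369e-01]), 'qvel': array([ 0.02324731,  0.00526514, -0.00433219,  0.00018941,  0.0009124 ,
       -0.00187461]), 'joint_efforts': array([-9.17797387e-01, -3.71648490e+01, -2.48193347e+01, -6.55283438e-03,
        7.79579999e-02, -1.74059143e-02]), 'eef_pos': array([0.33744564, 0.31615873, 0.19712695]), 'tcp_rot': array([ 0.059342  ,  1.57022125, -0.05904591]), 'force': array([-0.26926165,  0.21259745,  0.33196868]), 'moment': array([ 0.01364917, -0.01136564,  0.03015242]), 'gripper_width': 0.08796502599187338}
```

Call:
play_rows([
  [0,0,0,0.1,-0.7,0.546,0.8],
  [0,0,0,0.1,-0.7,0.546,0.8],
  [0,0,0,0.1,-0.7,0.546,0.8],
  [0,0,0,0.1,-0.7,0.546,0.8],
  [0,0,0,0.1,-0.7,0.546,0.8],
  [0,0,0,0.1,-0.7,0.546,0.8],
  [0,0,0,0.1,-0.7,0.546,0.8],
  [0,0,0,0.1,-0.7,0.546,0.8],
])

```text
time: 2.1
eef_pos: [0.5338, 0.0217, 0.1568]
tcp_rot: [0.058, 1.571, -0.058]
force: [0.4, -0.4, 0.0]
gripper_width: 0.0703
```

```bash
python3 -c "
from h import *
import cv2
print(row([.534,.02,.042],down()),bot.sense()['eef_pos'])
cv2.imwrite('pics/s1.png',bot.grab_frame('scene')[:,:,::-1])"
```

```text
[-0.007 -0.002 -0.     0.287 -0.004  0.001] [0.53383861 0.02173616 0.1567902 ]
```

View pics/s1.png

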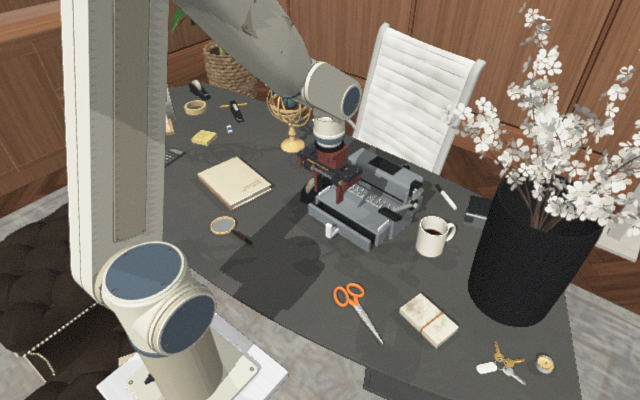

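The picture shows the gripper above and in line with the white pull post (about 331,230), with nothing else disturbed. I'll descend and pinch the post.

Call:
play_rows([
  [0,0,0,0.1,-0.004,0,0.8],
  [0,0,0,0.2,-0.004,0,0.8],
  [0,0,0,0.285,-0.004,0,0.8],
  [0,0,0,0.285,-0.004,0,0.8],
  [0,0,0,0.285,-0.004,0,0],
  [0,0,0,0.285,-0.004,0,0],
  [0,0,0,0.285,-0.004,0,0],
  [0,0,0,0.285,-0.004,0,0],
  [0,0,0,0.285,-0.004,0,0],
  [0,0,0,0.285,-0.004,0,0],
])

```text
time: 3.4
eef_pos: [0.5351, 0.0192, 0.0438]
tcp_rot: [0.06, 1.569, -0.059]
force: [0.4, 3.4, 5.8]
gripper_width: 0.014
```

```bash
python3 -c "
from h import *
import cv2
p=bot.sense()['eef_pos'];print(p,bot.sense()['force'],row(p-.1*xb,down()))
a=bot.grab_frame('top')[90:240,255:455,::-1]
cv2.imwrite('pics/t2.png',cv2.resize(a,None,fx=4,fy=4))"
```

```text
[0.53508014 0.01918839 0.04375903] [0.37339673 3.39207324 5.84539016] [-0.009  0.002 -0.001 -0.    -0.002 -0.25 ]
```

View pics/t2.png

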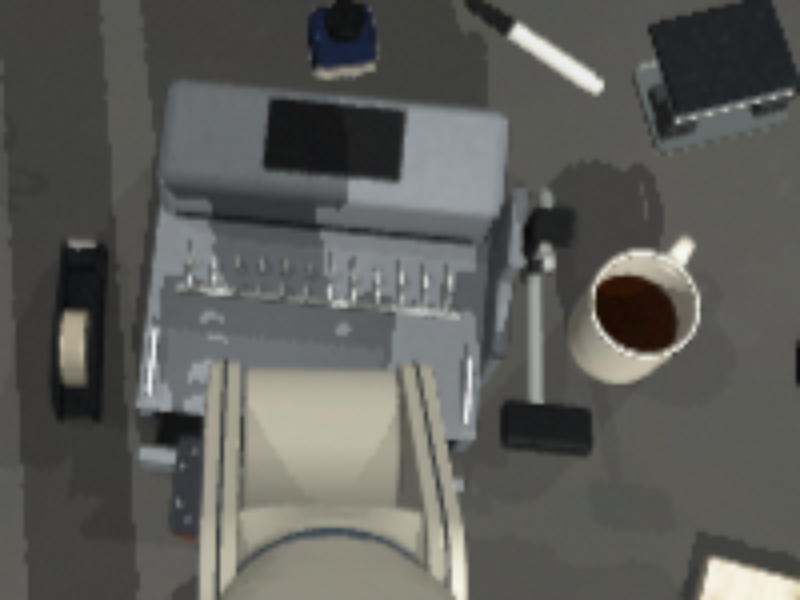

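Call:
play_rows([
  [0,0,0,0,0,0,0],
  [0,0,0,0,0,-0.02,0],
  [0,0,0,0,0,-0.04,0],
  [0,0,0,0,0,-0.06,0],
])

```text
time: 3.95
eef_pos: [0.511, 0.0206, 0.0438]
tcp_rot: [0.059, 1.568, -0.059]
force: [0.4, 0.5, 5.6]
gripper_width: 0.0006
```

```bash
python3 -c "
from h import *
import cv2
s=bot.sense();print(s['eef_pos'],s['force'],s['gripper_width'])
cv2.imwrite('pics/s3.png',cv2.resize(bot.grab_frame('scene')[140:270,290:470,::-1],None,fx=4.4,fy=4.4))"
```

```text
[0.51103414 0.02057315 0.04380925] [0.37561683 0.51763797 5.63022633] 0.0006438330938107811
```

View pics/s3.png

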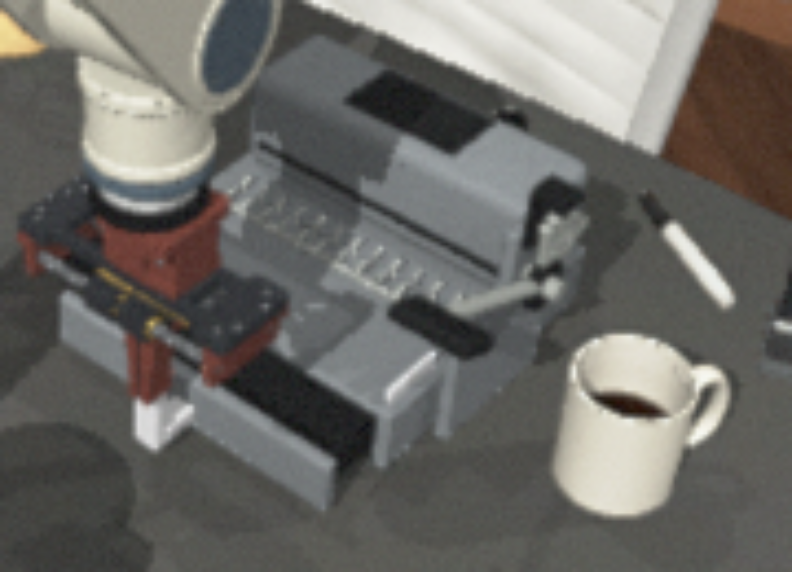

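```bash
python3 -c "
from h import *
f=lambda P:((proj('scene',P)-[290,140]+.4)*4.4).round()
t=bot.sense()['eef_pos'];print('tcp',f(t),f(t+[0,0,.04]))
for z in(.017,.031,.069): print(z,f([.534,.0205,z]),f([.534-.007,.0205+.01,z]),f(np.array([.511,.0205,z])))
"
```

```text
tcp [149. 418.] [149. 376.]
0.017 [171. 426.] [153. 425.] [150. 444.]
0.031 [171. 411.] [153. 411.] [150. 430.]
0.069 [171. 372.] [153. 372.] [150. 391.]
```

The tray came out with the gripper. The fingers shut fully (0.6 mm), though, so they're hooked behind the post at (150,425) rather than pinching it. Hooking is allowed, so I'll keep pulling and watch the force.

Call:
play_rows([
  [0,0,0,0,0,-0.03,0],
  [0,0,0,0,0,-0.06,0],
  [0,0,0,0,0,-0.09,0],
  [0,0,0,0,0,-0.09,0],
])

```text
time: 4.5
eef_pos: [0.4732, 0.0234, 0.0437]
tcp_rot: [0.059, 1.57, -0.059]
force: [-0.9, 1.5, 10.3]
gripper_width: 0.0004
```

```bash
python3 -c "
from h import *
import cv2
s=bot.sense();print(s['eef_pos'],s['force'],s['gripper_width'])
cv2.imwrite('pics/s4.png',cv2.resize(bot.grab_frame('scene')[140:270,270:450,::-1],None,fx=4.4,fy=4.4))"
```

```text
[0.4731731  0.02344431 0.04367302] [-0.94681415  1.53958705 10.25102778] 0.0004210851142291645
```

View pics/s4.png

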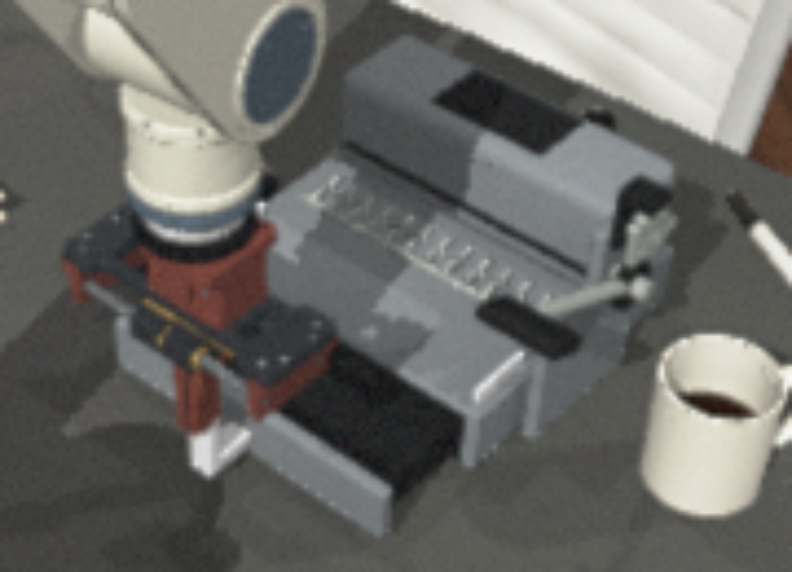

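Call:
play_rows([
  [0,0,0,-0.005,0,-0.02,0],
  [0,0,0,-0.005,0,-0.04,0],
  [0,0,0,-0.005,0,-0.05,0],
  [0,0,0,-0.005,0,-0.05,0],
])

```text
time: 5.05
eef_pos: [0.4539, 0.0247, 0.045]
tcp_rot: [0.059, 1.571, -0.059]
force: [0.0, -0.1, 0.3]
gripper_width: 0.0005
```

```bash
python3 -c "
from h import *
import cv2
s=bot.sense();print(s['eef_pos'],s['force'],s['gripper_width'])
f=bot.grab_frame('scene')[:,:,::-1];cv2.imwrite('pics/s5f.png',f)
cv2.imwrite('pics/s5.png',cv2.resize(f[180:280,270:400],None,fx=6,fy=6))"
```

```text
[0.45389216 0.02472316 0.04500713] [ 0.02507425 -0.07192517  0.29974669] 0.0005490713332528203
```

View pics/s5.png

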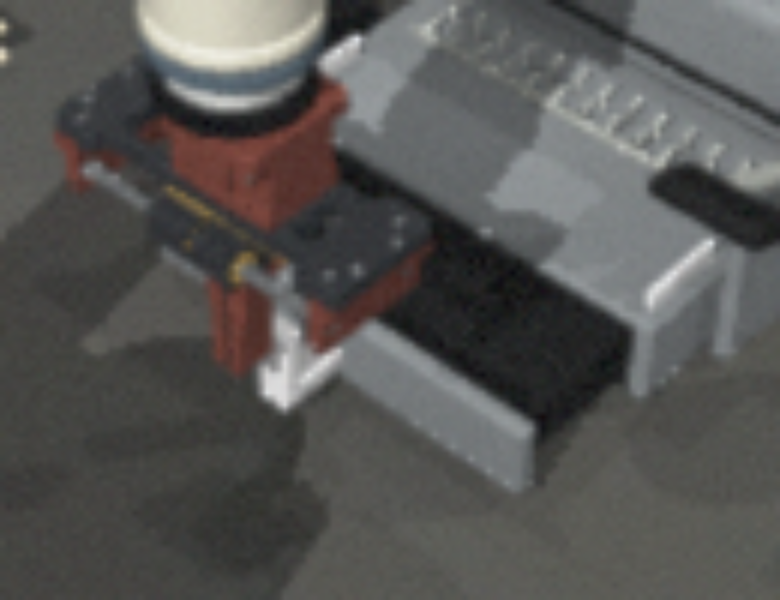

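```bash
python3 -c "
from h import *
f=lambda P:((proj('scene',P)-[270,180]+.4)*6).round()
t=bot.sense()['eef_pos'];print('tcp',f(t),f(t+[0,0,.04]))
u=lambda u,v:(270+u/6-.4,180+v/6-.4)
for z in (.017,.05,.059): print('tray front corner bottom/top',z,plane('scene',u(532,488),z),plane('scene',u(535,435),z))
print('post bottom front',plane('scene',u(275,405),.017))
R=lambda P:((P-O)@xb,(P-O)@yb)
print(R(plane('scene',u(532,432),.055)), R(plane('scene',u(275,405),.017)))
"
python3 -c "
import cv2
f=cv2.imread('pics/s5f.png');cv2.imwrite('pics/s5z.png',cv2.resize(f[200:260,290:350],None,fx=10,fy=10,interpolation=cv2.INTER_CUBIC))"
```

```text
tcp [246. 389.] [244. 332.]
tray front corner bottom/top 0.017 [ 0.51005087 -0.1075802   0.017     ] [ 0.5388492  -0.08937421  0.017     ]
tray front corner bottom/top 0.05 [ 0.48579018 -0.12230795  0.05      ] [ 0.51354013 -0.10476473  0.05      ]
tray front corner bottom/top 0.059 [ 0.47917363 -0.12632461  0.059     ] [ 0.50663766 -0.10896215  0.059     ]
post bottom front [0.47474659 0.0235025  0.017     ]
(np.float64(-0.2045295416103795), np.float64(-0.12610342204280908)) (np.float64(-0.2488009710688072), np.float64(-0.0004038664114011768))
```

View pics/s5z.png

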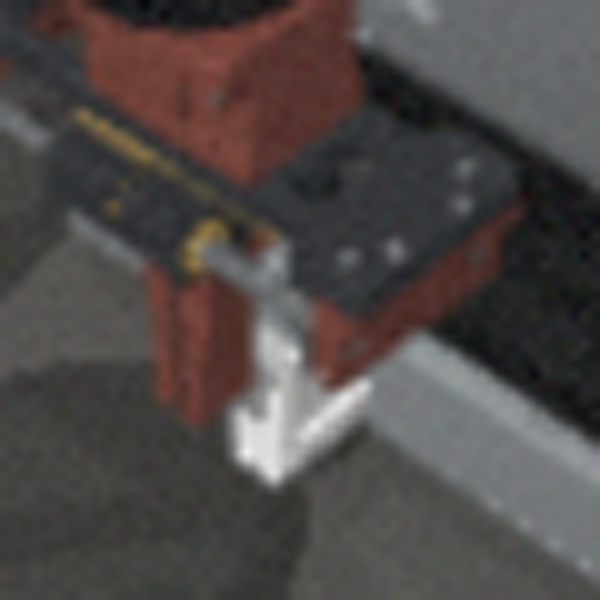

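```bash
python3 -c "
from h import *
R=lambda P:np.round([(P-O)@xb,(P-O)@yb],4)
s4=lambda u,v:(270+u/4.4-.4,140+v/4.4-.4)
print('init',R(plane('scene',sz(172,432),.017)))
print('s3',R(plane('scene',sz(148,450),.017)),R(np.array([.511,.0206,0])))
print('s4',R(plane('scene',s4(205,476),.017)),R(np.array([.4732,.0234,0])))
print('s5',R(plane('scene',(290+27.3-.5,200+48.5-.5),.017)),R(np.array([.4539,.0247,0])))
"

```

```text
init [-0.1935 -0.0042]
s3 [-0.2174 -0.0033] [-0.2124 -0.0008]
s4 [-0.2493 -0.004 ] [-0.2503 -0.0006]
s5 [-0.2487 -0.0059] [-0.2697 -0.0006]
```

Call:
play_rows([
  [0,0,0,-0.1,0,-0.03,0.4],
  [0,0,0,-0.25,0.1,-0.06,0.8],
  [0,0,0,-0.25,0.35,-0.06,0.8],
  [0,0,0,-0.25,0.35,-0.06,0.8],
  [0,0,0,-0.25,0.35,-0.06,0.8],
])

```text
time: 5.72
eef_pos: [0.4418, 0.1687, 0.1457]
tcp_rot: [0.056, 1.568, -0.055]
force: [-0.6, 0.1, 0.3]
gripper_width: 0.0471
```

```bash
python3 -c "
from h import *
import cv2
s=bot.sense();print(s['eef_pos'],s['force'],s['gripper_width'])
f=bot.grab_frame('scene')[:,:,::-1];cv2.imwrite('pics/s6f.png',f)
g=bot.grab_frame('top')[:,:,::-1];cv2.imwrite('pics/t6f.png',g)
a=cv2.resize(f[195:265,290:360],None,fx=8,fy=8,interpolation=2);b=cv2.resize(g[180:250,300:330],None,fx=8,fy=8,interpolation=2)
cv2.imwrite('pics/c6.png',np.hstack([a,b]))"
```

```text
[0.44182876 0.16869658 0.14573831] [-0.64561145  0.08101195  0.33406096] 0.04713375965653442
```

View pics/c6.png

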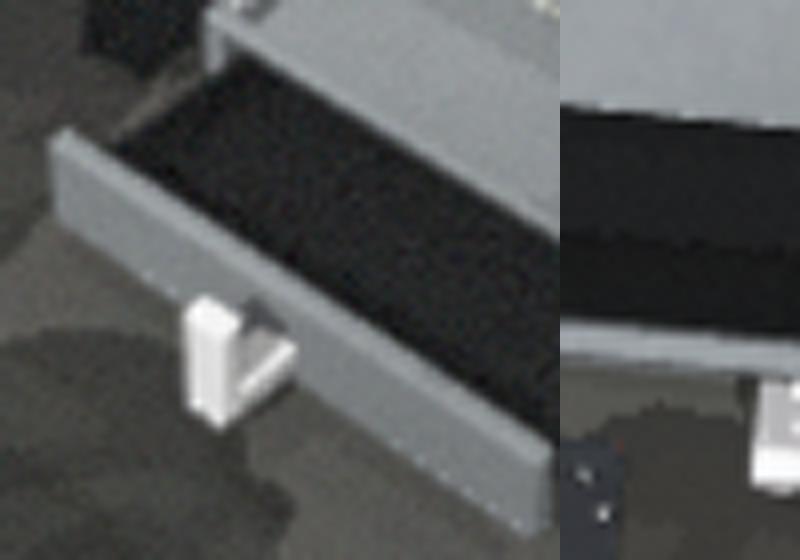

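```bash
python3 -c "
from h import *
import cv2
t=bot.sense();T=t['eef_pos'];R=Ro.from_rotvec(t['tcp_rot'])
f=cv2.imread('pics/s6f.png');o=(220,130);k=5
a=cv2.resize(f[130:250,220:360],None,fx=k,fy=k,interpolation=2)
for w in(-.0235,0,.0235):
  for d in(0,-.019,-.08):
    p=proj('scene',T+R.apply([d,w,0]));print(w,d,p.round(1));cv2.circle(a,tuple(int(v) for v in (p-o+.5)*k),3,(0,255,0),-1)
cv2.imwrite('pics/c7.png',a)"
```

```text
-0.0235 0 [274.8 205. ]
-0.0235 -0.019 [274.3 200. ]
-0.0235 -0.08 [272.5 183.2]
0 0 [269.4 201.3]
0 -0.019 [268.8 196.3]
0 -0.08 [266.8 179.6]
0.0235 0 [264.  197.8]
0.0235 -0.019 [263.4 192.8]
0.0235 -0.08 [261.2 176.1]
```

View pics/c7.png

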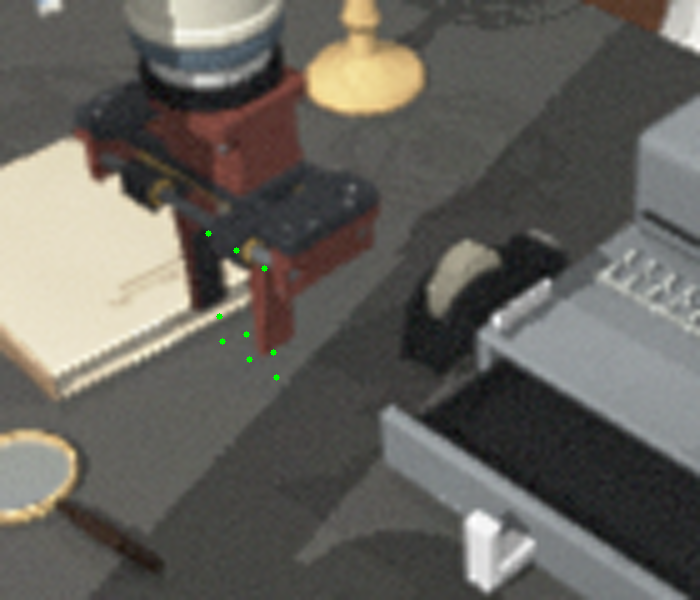

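The tray moved about 55 mm, then the fingers slid off the top of the post. The picture explains it: the real fingertips are about 20–25 mm above the reported TCP, so they only sat on the post (dragging it), never around it. I'll go back over the post and grasp deeper.

```bash
python3 -c "
from h import *
print(row([.479,.024,.145],down()),row([.479,.024,.022],down()))
p=proj('scene',[.479,.024,.069]);print((p-[220,130]+.5)*5)"
```

```text
[-0.007 -0.001  0.001 -0.    -0.347  0.121] [-0.007 -0.001  0.001  0.307 -0.347  0.121]
[482.23265235 522.79125746]
```

Call:
play_rows([
  [0,0,0,0,-0.2,0.121,0.8],
  [0,0,0,0,-0.347,0.121,0.8],
  [0,0,0,0,-0.347,0.121,0.8],
  [0,0,0,0,-0.347,0.121,0.8],
  [0,0,0,0.1,-0.347,0.121,0.8],
  [0,0,0,0.2,-0.347,0.121,0.8],
  [0,0,0,0.25,-0.347,0.121,0.8],
  [0,0,0,0.305,-0.347,0.121,0.8],
  [0,0,0,0.305,-0.347,0.121,0.8],
])

```text
time: 6.95
eef_pos: [0.4773, 0.0244, 0.0219]
tcp_rot: [0.059, 1.574, -0.059]
force: [-0.5, -0.2, -0.3]
gripper_width: 0.0705
```

```bash
python3 -c "
from h import *
import cv2
s=bot.sense();print(s['eef_pos'],s['force'],s['gripper_width'])
f=bot.grab_frame('scene')[:,:,::-1]
cv2.imwrite('pics/s8.png',cv2.resize(f[170:270,270:400],None,fx=6,fy=6))"
```

```text
[0.47726204 0.02436272 0.0218564 ] [-0.4823248  -0.20670212 -0.29206154] 0.07046972379973976
```

View pics/s8.png

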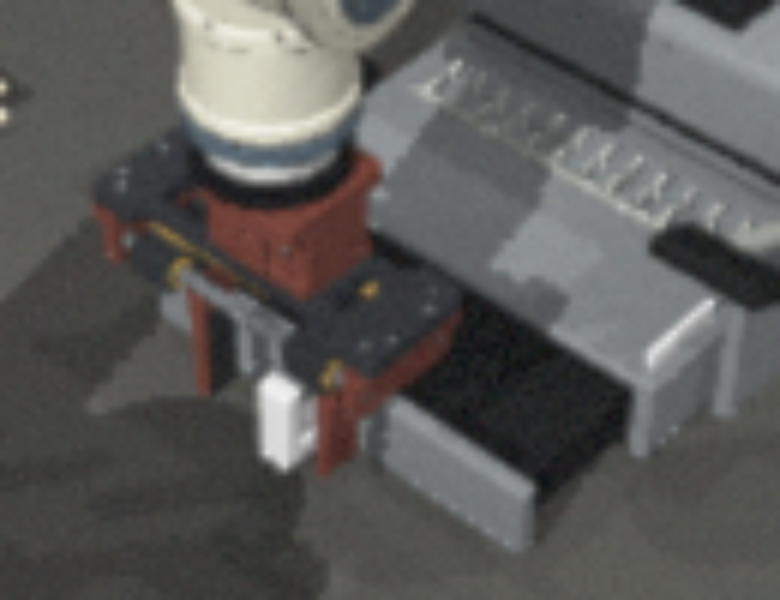

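The fingers now straddle the post (white, 285,420). I'll close and check the width.

Call:
play_rows([
  [0,0,0,0,0,-0.008,0],
  [0,0,0,0,0,-0.008,0],
  [0,0,0,0,0,-0.008,0],
  [0,0,0,0,0,-0.008,0],
  [0,0,0,0,0,-0.008,0],
  [0,0,0,0,0,-0.008,0],
  [0,0,0,0,0,-0.008,0],
  [0,0,0,0,0,-0.008,0],
])

```text
time: 8.0
eef_pos: [0.4762, 0.0262, 0.0233]
tcp_rot: [0.061, 1.569, -0.058]
force: [0.7, 14.5, -0.6]
gripper_width: 0.0198
```

Width is 19.8 mm, so the post is gripped. Pulling in steps.

Call:
play_rows([
  [0,0,0,0,0.005,-0.02,0],
  [0,0,0,0,0.005,-0.04,0],
  [0,0,0,0,0.005,-0.06,0],
  [0,0,0,0,0.005,-0.06,0],
])

```text
time: 8.5
eef_pos: [0.457, 0.0278, 0.0235]
tcp_rot: [0.059, 1.56, -0.058]
force: [14.6, -4.1, -17.0]
gripper_width: 0.0198
```

Call:
play_rows([
  [0,0,0,-0.005,0.004,-0.01,0],
  [0,0,0,-0.005,0.004,-0.015,0],
  [0,0,0,-0.005,0.004,-0.015,0],
])

```text
time: 8.88
eef_pos: [0.4534, 0.0283, 0.0251]
tcp_rot: [0.057, 1.556, -0.059]
force: [24.0, -19.0, -31.7]
gripper_width: 0.0195
```

```bash
python3 -c "
from h import *
import cv2
s=bot.sense();print(s['eef_pos'],s['force'],s['gripper_width'])
f=bot.grab_frame('scene')[:,:,::-1]
cv2.imwrite('pics/s9.png',cv2.resize(f[170:270,270:400],None,fx=6,fy=6))"
```

```text
[0.45338725 0.0282617  0.02511127] [ 23.98902524 -19.03207565 -31.7234724 ] 0.019457346683541408
```

View pics/s9.png

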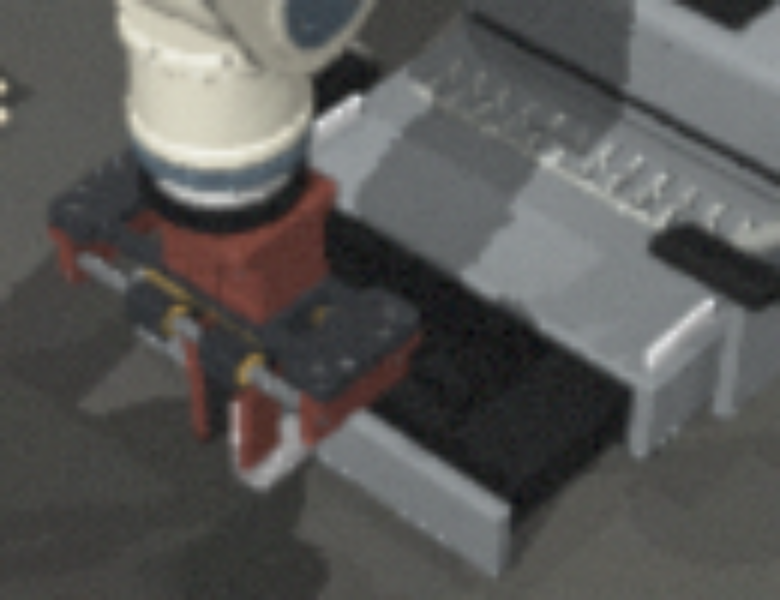

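Force rose to 24 N with little motion, so the tray is probably at its stop. I'll relax, release and lift to check.

Call:
play_rows([
  [0,0,0,0,-0.004,0.015,0.3],
  [0,0,0,0,-0.004,0.015,0.6],
  [0,0,0,0,-0.004,0.015,0.6],
  [0,0,0,0,-0.004,0.015,0.6],
  [0,0,0,-0.1,-0.004,0.015,0.6],
  [0,0,0,-0.25,-0.004,0,0.6],
  [0,0,0,-0.4,-0.004,-0.05,0.6],
  [0,0,0,-0.4,0.2,-0.05,0.6],
  [0,0,0,-0.4,0.2,-0.05,0.6],
])

```text
time: 10.05
eef_pos: [0.4325, 0.1136, 0.1868]
tcp_rot: [0.059, 1.567, -0.057]
force: [-0.0, 0.4, 0.3]
gripper_width: 0.0527
```

```bash
python3 -c "
from h import *
import cv2
s=bot.sense();print(s['eef_pos'],s['force'],s['gripper_width'])
f=bot.grab_frame('scene')[:,:,::-1];cv2.imwrite('pics/s10f.png',f)
a=f[130:270,280:420]
g=bot.grab_frame('top')[:,:,::-1];cv2.imwrite('pics/t10f.png',g)
cv2.imwrite('pics/c10.png',np.hstack([cv2.resize(f[140:270,290:380],None,fx=4.4,fy=4.4,interpolation=2),cv2.resize(g[120:250,280:370],None,fx=4.4,fy=4.4,interpolation=2)]))"
```

```text
[0.43252759 0.11356503 0.18677731] [-0.01414666  0.39208348  0.33695538] 0.05266103670323114
```

View pics/c10.png

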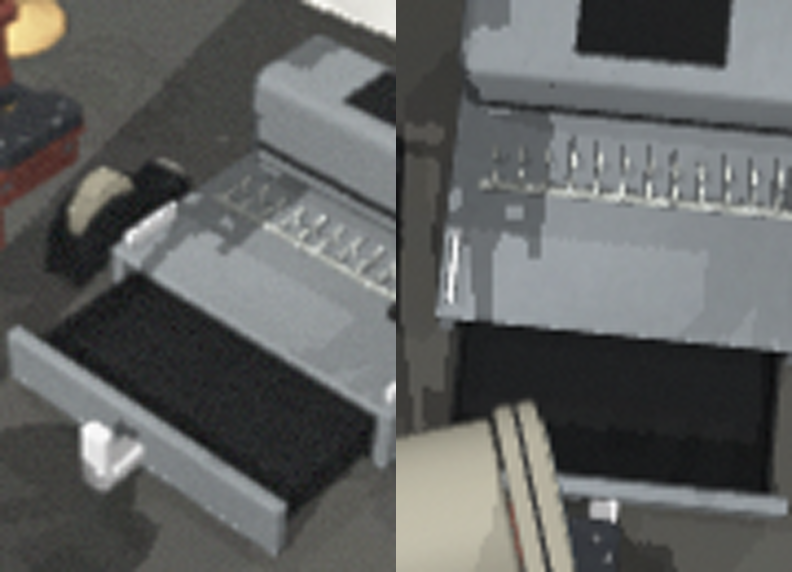

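```bash
python3 -c "
from h import *
R=lambda P:np.round([(P-O)@xb,(P-O)@yb],4)
print('post corner',R(plane('scene',sz(172,432),.017)),R(plane('scene',sz(101,491),.017)))
print('post top',R(plane('scene',sz(172,374),.069)),R(plane('scene',sz(100,435),.069)))
print('tray corner z0.01',R(plane('scene',sz(350,491),.01)),R(plane('scene',sz(277,555),.01)))
print('tray top corner z.052',R(plane('scene',sz(357,452),.052)),R(plane('scene',sz(284,513),.052)), 'deck',R(plane('scene',sz(382,412),.059)))
tt=lambda u,v:(280+u/4.4-.4,120+v/4.4-.4)
print('top: tray', R(plane('top',tt(787-396,500),.052)))
print('top0: tray', R(plane('top',tz(464,482),.052)))
"
```

```text
post corner [-0.1935 -0.0042] [-0.2664 -0.0053]
post top [-0.1903 -0.0009] [-0.2645 -0.004 ]
tray corner z0.01 [-0.1484 -0.1257] [-0.2249 -0.1244]
tray top corner z.052 [-0.1499 -0.1289] [-0.2235 -0.1267] deck [-0.1151 -0.1227]
top: tray [-0.2166 -0.1223]
top0: tray [-0.1459 -0.1241]
```

The tray moved about 74 mm from its start and met a hard stop (24 N, against about 1.5 N friction). The views show its front face now about 0.1 m past the deck front. Next is the lever: close the gripper and go above the pad.

```bash
python3 -c "
from h import *
print(B(-.134,-.163,.2),row(B(-.134,-.163,.2),down()))"
```

```text
[ 0.57823423 -0.14651831  0.2       ] [-0.005  0.001 -0.001 -0.036 -0.621  0.411]
```

Call:
play_rows([
  [0,0,0,-0.08,-0.05,0,0],
  [0,0,0,-0.08,-0.62,0.2,0],
  [0,0,0,-0.08,-0.62,0.2,0],
  [0,0,0,-0.08,-0.62,0.2,0],
  [0,0,0,-0.08,-0.62,0.2,0],
  [0,0,0,-0.036,-0.62,0.411,0],
  [0,0,0,-0.036,-0.62,0.411,0],
  [0,0,0,-0.036,-0.62,0.411,0],
  [0,0,0,-0.036,-0.62,0.411,0],
])

```text
time: 11.28
eef_pos: [0.5761, -0.1482, 0.1992]
tcp_rot: [0.059, 1.572, -0.059]
force: [0.1, 0.3, 0.1]
gripper_width: 0.0005
```

```bash
python3 -c "
from h import *
import cv2
s=bot.sense();print(s['eef_pos'],s['force'],s['gripper_width'],row(B(-.134,-.163,.16),down()))
f=bot.grab_frame('scene')[:,:,::-1]
cv2.imwrite('pics/s11.png',cv2.resize(f[110:260,300:480],None,fx=4.4,fy=4.4))"
```

```text
[ 0.57606465 -0.14819323  0.19916266] [0.05568186 0.29491039 0.12734855] 0.000453012197021926 [-0.009 -0.002 -0.     0.098  0.005  0.005]
```

View pics/s11.png

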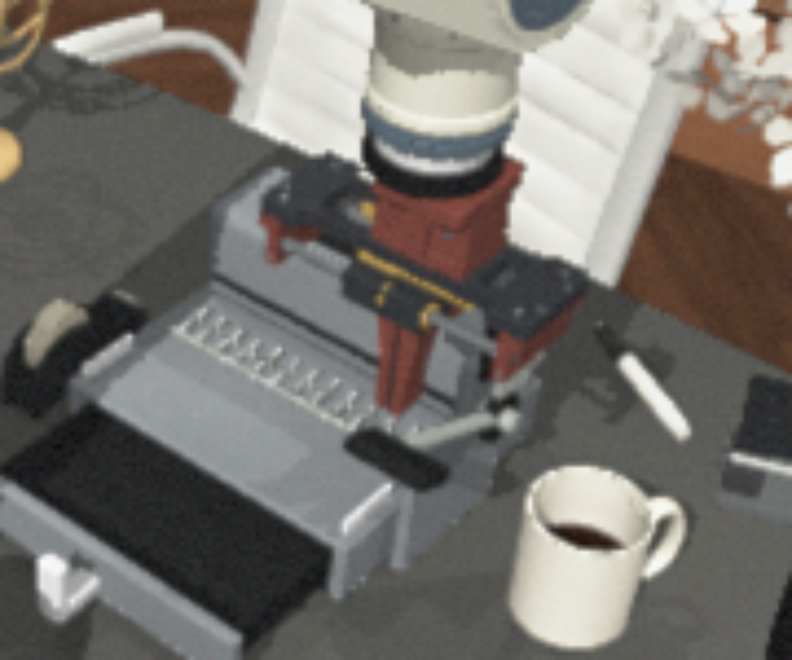

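The picture shows the closed fingers above the pad (about 395,450) and the tray still out. I'll descend in small steps until contact.

Call:
play_rows([
  [0,0,0,0.04,0.004,0.005,0],
  [0,0,0,0.075,0.004,0.005,0],
  [0,0,0,0.1,0.004,0.005,0],
  [0,0,0,0.1,0.004,0.005,0],
])

```text
time: 11.82
eef_pos: [0.5788, -0.1464, 0.1583]
tcp_rot: [0.059, 1.572, -0.058]
force: [0.1, -0.1, -0.8]
gripper_width: 0.0007
```

Call:
play_rows([
  [0,0,0,0.012,0,0,0],
  [0,0,0,0.025,0,0,0],
  [0,0,0,0.025,0,0,0],
])

```text
time: 12.2
eef_pos: [0.579, -0.1467, 0.1499]
tcp_rot: [0.059, 1.571, -0.059]
force: [-3.3, 1.0, 7.0]
gripper_width: 0.0006
```

Call:
play_rows([
  [0,0,0,0.015,0,0,0],
  [0,0,0,0.03,0,0,0],
  [0,0,0,0.03,0,0,0],
])

```text
time: 12.58
eef_pos: [0.5797, -0.1468, 0.1377]
tcp_rot: [0.059, 1.57, -0.059]
force: [-1.0, -1.0, 4.1]
gripper_width: 0.0005
```

Call:
play_rows([
  [0,0,0,0.015,0,0,0],
  [0,0,0,0.03,0,0,0],
  [0,0,0,0.03,0,0,0],
])

```text
time: 12.95
eef_pos: [0.5797, -0.1467, 0.125]
tcp_rot: [0.059, 1.57, -0.059]
force: [-1.0, -0.5, 2.4]
gripper_width: 0.0004
```

```bash
python3 -c "
from h import *
import cv2
s=bot.sense();print(s['eef_pos'],s['force'],s['gripper_width'])
f=bot.grab_frame('scene')[:,:,::-1]
cv2.imwrite('pics/s12.png',cv2.resize(f[160:260,350:480],None,fx=6,fy=6,interpolation=2))"
```

```text
[ 0.57974533 -0.14668875  0.12499061] [-1.0269054  -0.45036398  2.39037926] 0.000386191345528306
```

View pics/s12.png

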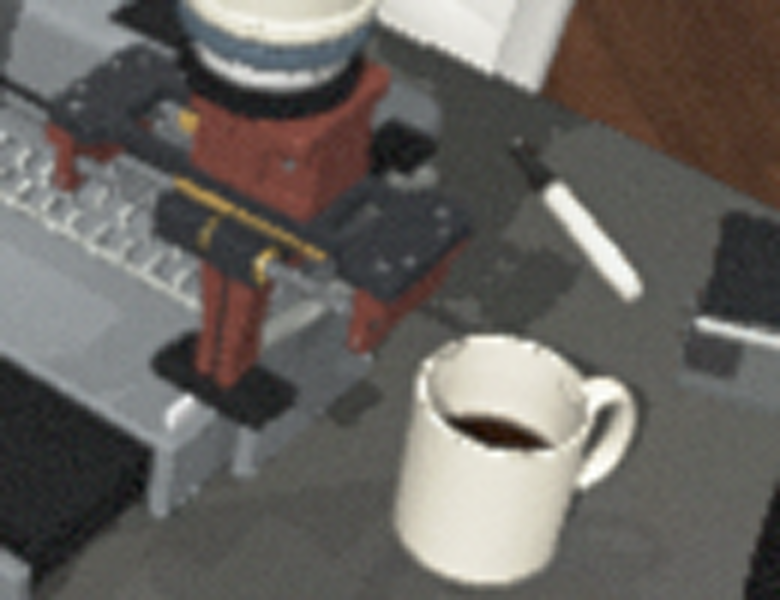

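The tip rests on the pad and the lever looks about at the first notch, which fits a tip offset of about 25 mm. Continuing in steps; the third notch should come near TCP z = 0.065.

Call:
play_rows([
  [0,0,0,0.015,0,0,0],
  [0,0,0,0.03,0,0,0],
  [0,0,0,0.03,0,0,0],
])

```text
time: 13.38
eef_pos: [0.5791, -0.1466, 0.1132]
tcp_rot: [0.059, 1.571, -0.059]
force: [-3.3, -0.8, 5.2]
gripper_width: 0.0006
```

Call:
play_rows([
  [0,0,0,0.015,0,0,0],
  [0,0,0,0.03,0,0,0],
  [0,0,0,0.03,0,0,0],
])

```text
time: 13.75
eef_pos: [0.5795, -0.1466, 0.1012]
tcp_rot: [0.059, 1.571, -0.059]
force: [-2.4, -0.2, 4.0]
gripper_width: 0.0005
```

Call:
play_rows([
  [0,0,0,0.015,0,0,0],
  [0,0,0,0.03,0,0,0],
  [0,0,0,0.03,0,0,0],
])

```text
time: 14.12
eef_pos: [0.5797, -0.1467, 0.0892]
tcp_rot: [0.059, 1.57, -0.059]
force: [-3.7, 0.6, 7.5]
gripper_width: 0.0005
```

```bash
python3 -c "
from h import *
import cv2
s=bot.sense();print(s['eef_pos'],s['force'],s['gripper_width'])
f=bot.grab_frame('scene')[:,:,::-1]
cv2.imwrite('pics/s13.png',cv2.resize(f[160:260,350:480],None,fx=6,fy=6,interpolation=2))"
```

```text
[ 0.57969477 -0.14671829  0.08923417] [-3.65579322  0.56574346  7.48972711] 0.0004652314258421277
```

View pics/s13.png

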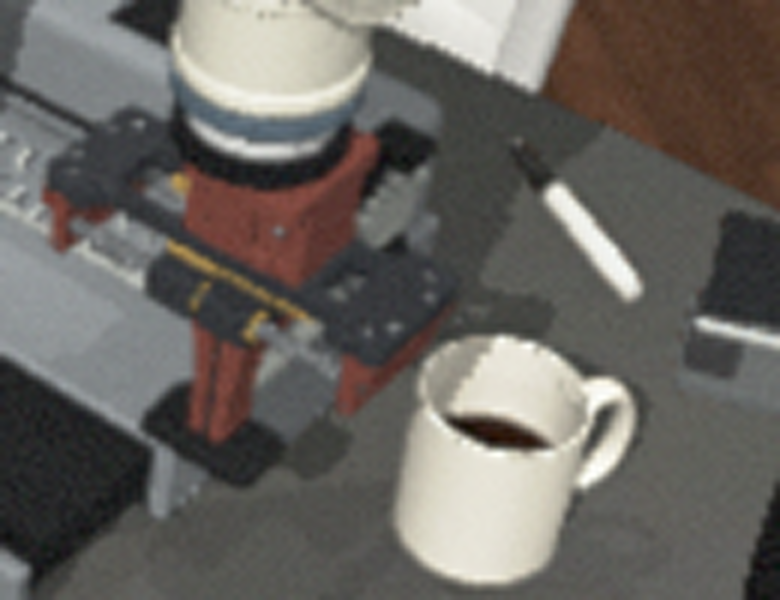

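Call:
play_rows([
  [0,0,0,0.01,0,0,0],
  [0,0,0,0.02,0,0,0],
  [0,0,0,0.02,0,0,0],
])

```text
time: 14.55
eef_pos: [0.5797, -0.1467, 0.0813]
tcp_rot: [0.059, 1.57, -0.059]
force: [-2.3, 0.5, 6.3]
gripper_width: 0.0007
```

Call:
play_rows([
  [0,0,0,0.01,0,0,0],
  [0,0,0,0.02,0,0,0],
  [0,0,0,0.02,0,0,0],
])

```text
time: 14.92
eef_pos: [0.5801, -0.1467, 0.0734]
tcp_rot: [0.059, 1.569, -0.059]
force: [-1.8, -0.1, 4.7]
gripper_width: 0.0003
```

```bash
python3 -c "
from h import *
import cv2
s=bot.sense();print(s['eef_pos'],s['force'],s['gripper_width'])
f=bot.grab_frame('scene')[:,:,::-1]
g=bot.grab_frame('top')[:,:,::-1];cv2.imwrite('pics/t14.png',g)
cv2.imwrite('pics/s14f.png',f)
cv2.imwrite('pics/s14.png',cv2.resize(f[160:260,350:480],None,fx=6,fy=6,interpolation=2))"
```

```text
[ 0.5800948  -0.1467342   0.07339983] [-1.7679523  -0.09594842  4.6867034 ] 0.0003331859006730991
```

View pics/s14.png

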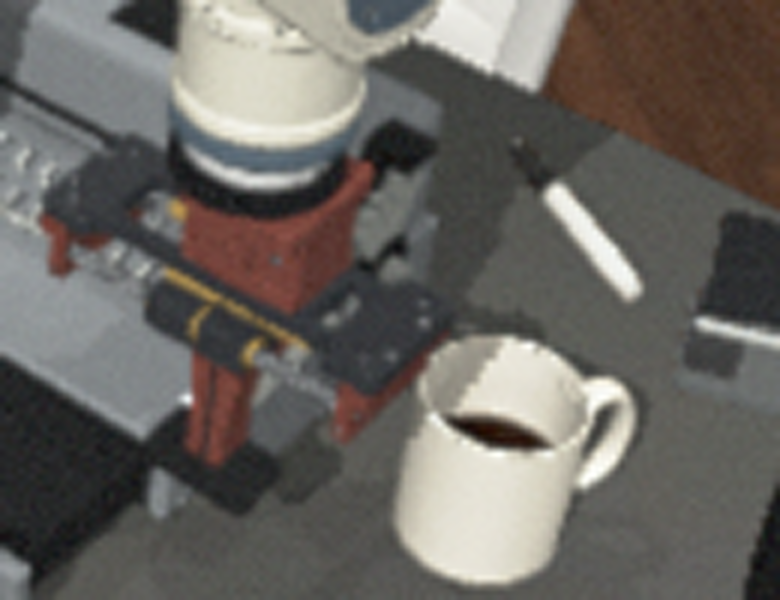

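Call:
play_rows([
  [0,0,0,0.007,0,0,0],
  [0,0,0,0.014,0,0,0],
  [0,0,0,0.014,0,0,0],
  [0,0,0,0.014,0,0,0],
])

```text
time: 15.52
eef_pos: [0.5804, -0.1468, 0.0682]
tcp_rot: [0.058, 1.569, -0.059]
force: [2.1, 0.4, 4.1]
gripper_width: 0.0004
```

```bash
python3 -c "
from h import *
import cv2
s=bot.sense();print(s['eef_pos'],s['force'],s['gripper_width'])
f=bot.grab_frame('scene')[:,:,::-1];g=bot.grab_frame('top')[:,:,::-1];cv2.imwrite('pics/t15.png',g);cv2.imwrite('pics/s15f.png',f)
k=6;a=cv2.resize(f[160:260,350:480],None,fx=k,fy=k,interpolation=2)
# predicted pad outlines (upper face) for q
for q,col in((.4,(255,0,0)),(.6,(0,255,0)),(.7,(0,0,255))):
  al=.4-q
  pts=[]
  for u,v in((-.018,-.031),(.018,-.031),(.018,.031),(-.018,.031)):
    r=.15+u; x=.010-r*np.cos(al)+.007*np.sin(al); z=.110+r*np.sin(al)+.007*np.cos(al)
    pts.append((proj('scene',B(x,-.163+v,z))-[350,160]+.5)*k)
  cv2.polylines(a,[np.int32(pts)],True,col,1)
cv2.imwrite('pics/s15.png',a)"
```

```text
[ 0.58041143 -0.14679094  0.06823166] [2.08756227 0.3888456  4.05026597] 0.00037810007532966284
```

View pics/s15.png

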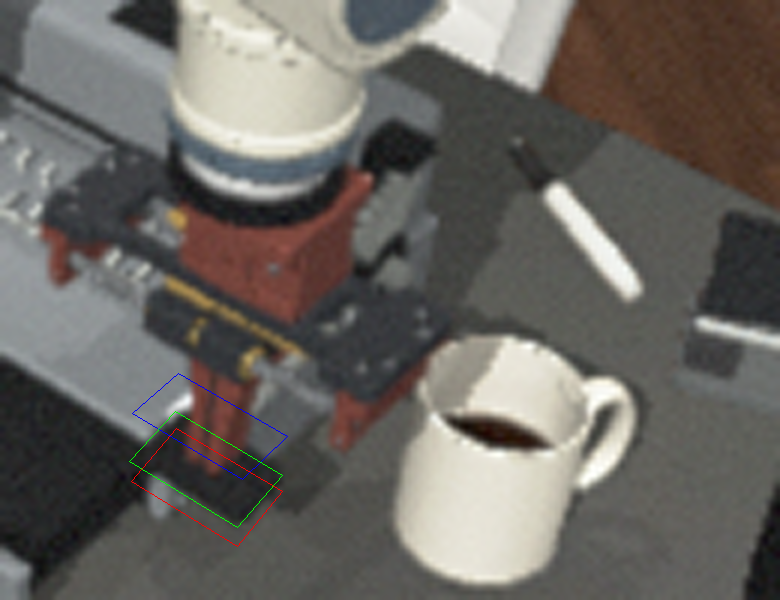

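```bash
cat > ov.py <<'E'
from h import *
import cv2,sys
def face(q,y0=-.163,t=.007):
  al=.4-q;o=[]
  for u,v in((-.018,-.031),(.018,-.031),(.018,.031),(-.018,.031)):
    r=.15+u; o.append(B(.010-r*np.cos(al)+t*np.sin(al),y0+v,.110+r*np.sin(al)+t*np.cos(al)))
  return o
def ov(fn,qs,x0,y0,w,h,k):
  f=cv2.imread(fn);a=cv2.resize(f[y0:y0+h,x0:x0+w],None,fx=k,fy=k,interpolation=cv2.INTER_CUBIC);b=a.copy()
  b=cv2.convertScaleAbs(b,alpha=2.0,beta=20);a=b.copy()
  for q,c in qs:
    for t,th in((.007,1),(-.007,1)):
      cv2.polylines(a,[np.int32([(proj('scene',P)-[x0,y0]+.5)*k for P in face(q,t=t)])],True,c,th)
  return np.hstack([b,a])
a=ov('pics/scene0.png',[(0,(0,255,0))],365,195,50,35,8)
b=ov('pics/s15f.png',[(.5,(0,255,255)),(.6,(0,255,0))],365,220,50,35,8)
cv2.imwrite('pics/ov.png',np.vstack([a,b]))
E
python3 ov.py
```

```text
(no output)
```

View pics/ov.png

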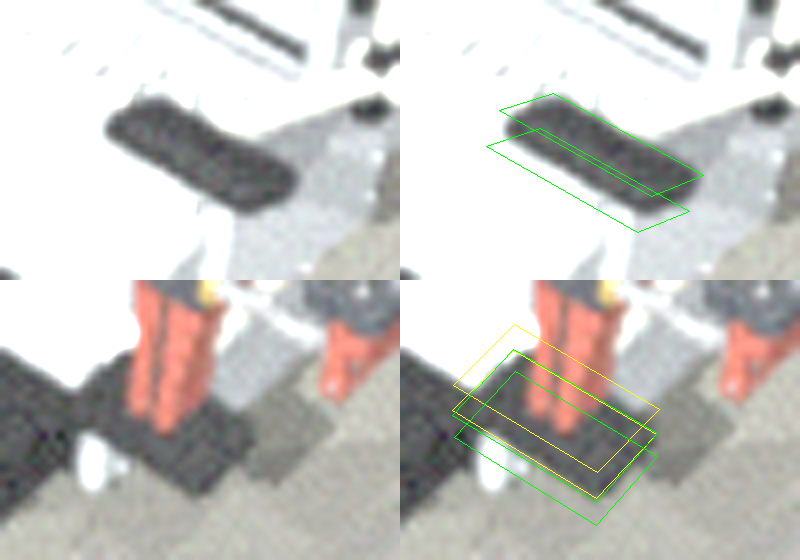

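Estimates agree at about 0.54–0.60 rad, and the force is below the notch value, meaning just before the notch bottom. Pressing about 3 mm more.

Call:
play_rows([
  [0,0,0,0.004,0,0,0],
  [0,0,0,0.007,0,0,0],
  [0,0,0,0.007,0,0,0],
  [0,0,0,0.007,0,0,0],
])

```text
time: 16.12
eef_pos: [0.5797, -0.1467, 0.0652]
tcp_rot: [0.059, 1.57, -0.059]
force: [2.2, -0.8, 4.0]
gripper_width: 0.0007
```

```bash
python3 - <<'E'
import ov
from ov import *
f=bot.grab_frame('scene')[:,:,::-1];cv2.imwrite('pics/s16f.png',f)
cv2.imwrite('pics/t16f.png',bot.grab_frame('top')[:,:,::-1])
s=bot.sense();print(s['eef_pos'],s['force'])
a=ov('pics/s16f.png',[(.5,(0,255,255)),(.6,(0,255,0)),(.7,(0,0,255))],365,215,50,40,8) if 0 else None
E
python3 - <<'E'
import sys;sys.path.insert(0,'.')
import os;os.chdir('.')
from ov import *
def one(fn,qs,x0,y0,w,h,k):
  f=cv2.imread(fn);a=cv2.convertScaleAbs(cv2.resize(f[y0:y0+h,x0:x0+w],None,fx=k,fy=k,interpolation=cv2.INTER_CUBIC),alpha=2,beta=10);b=a.copy()
  for q,c in qs:cv2.polylines(a,[np.int32([(proj('scene',P)-[x0,y0]+.5)*k for P in face(q)])],True,c,1)
  return np.hstack([b,a])
cv2.imwrite('pics/ov2.png',one('pics/s16f.png',[(.5,(0,255,255)),(.6,(0,255,0)),(.7,(0,0,255))],368,222,36,36,11))
E
```

```text
[ 0.57972656 -0.14672841  0.0652071 ] [1.88644272 0.7869693  3.4853747 ]
```

View pics/ov2.png

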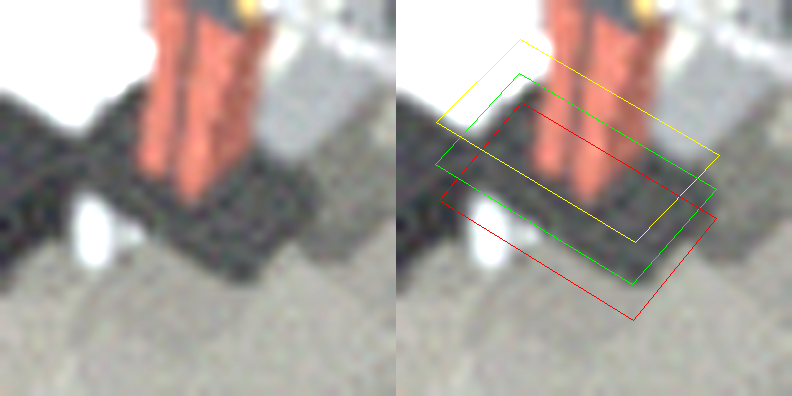

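View pics/s16f.png

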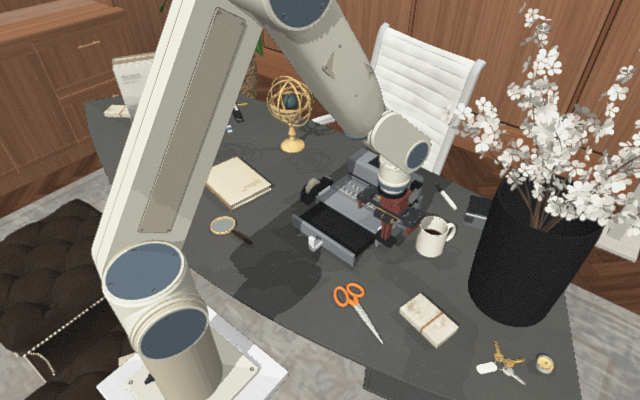

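The pad outline matches the 0.6 rad (green) prediction, well clear of 0.7 (red). The force is steady at 3.5–4 N, and the tray is still out. The mug (432,235), index cards and other bystanders are where they started. Handing in.

```bash
python3 -c "
from h import *
s=bot.sense();print(s['eef_pos'],s['force'],s['time']);bot.hand_in()"
```

```text
[ 0.57972656 -0.14672841  0.0652071 ] [1.88644272 0.7869693  3.4853747 ] 16.225
the job is handed in; nothing more can be done
```

I pulled the tray out to its stop, then pressed the lever down click by click into the third notch. I handed the job in at 16.2 s with the closed fingers still holding it there.

**Tray:** It moved about 74 mm from where it started. At the stop the pull rose to 24 N with almost no further movement. It still looked fully out in the last picture, though I never measured its starting gap exactly.

**Lever:** In the last picture the pad matches the outline I predicted for 0.6 rad. My estimates ranged from about 0.55 to 0.61 rad, all inside the third-notch window. The tool was feeling about 3.5–4 N, a little under the 5.5 N stated for this notch; that could mean the lever sits just short of the notch bottom.

**Bystanders:** The other things on the desk looked unmoved in the last picture; I judged this by eye only.

**What went wrong or disagreed:**
- **First grasp:** It missed. The fingers closed on top of the tray's pull and dragged the tray about 55 mm before sliding off. I grasped again about 22 mm lower and got hold of the pull (opening 19.8 mm).
- **Fingertip position:** The real fingertips seem to end about 20–25 mm above the reported TCP, contrary to the description, so I allowed for that from then on.

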